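# Refill the organiser's top bin with rack nuts

### The arm

A 6-joint arm with a two-finger parallel gripper is mounted at the origin on the work surface. World frame = base frame: x ahead of the robot, y to its left, z up, the work surface at z = 0. Lengths are in m, angles in rad, forces in N, time in s.
With the tool pointing down it reaches from about 0.275 to 0.825 m from the base axis. Payload 5.2 kg.
Tool frame: the origin (TCP) lies at the very end of the fingers, on their centre line; the grasp point (between the pads) lies env.pinch_z behind it (env.pinch_z is the distance from the TCP to the grasp point, in m); z points along the fingers, y is the line along which they close (so a half turn about z gives the same grasp; the last joint's range is limited). The gripper opens to 93 mm and grips with 3 to 60 N. Pads are 15 mm wide; open, the fingers measure 128 mm over their backs; the gripper's body (75 mm by 188 mm) begins 65 mm behind the grasp point.
Start: joints at [-0.203, 0.259, 1.535, -0, 1.348, -0.203], TCP at [0.55, 0, 0.219] pointing down, gripper open.
Joint ranges: [-3.14, 3.14], [-0.91, 2.08], [0.19, 2.58], [-1.22, 4.36], [0.22, 2.71], [-3.12, 3.12]. Speed limits (rad/s): [2.57, 2.57, 3.14, 3.14, 3.14, 3.14].

### API

Orientations are given as a rotation vector (axis times angle).
In Python, from workcell import env gives the robot as it stands.
- The arm moves only by the tool drive_tool, never from a script. Its argument "rows" is a list of rows, each an object with "dp": the shift along the tool's x, y, z normalised to -1 to 1, where 1 is 800 mm, a list of three; "roll": the turn about the tool's z normalised to -1 to 1, where 1 is 90 degrees; "claw": the finger opening in mm, from 0 to 93. In form: [{"dp": [x, y, z], "roll": roll, "claw": claw}, ...]. A call has 1 to 20 rows; each row is the pose to reach, as a shift and turn from the pose commanded when the call began, along the tool's axes at that moment; what a row does not reach only later rows make up. A row lasts 1/8 s, in which the tool goes at most 62.5 mm and 10.7 degrees, less where a joint would pass 70% of its speed; a pose out of reach is approached as far as the arm can. A call with a number of a shift or a turn outside -1 to 1 is refused whole. A call with a gripper value outside its range is refused whole. The fingers move at their own pace and stop on an object; "grip_force" is the grip in N (left out, the last holds). Time passes only in rows, so rows that repeat a pose let the fingers close. It gives the time, the measured TCP pose, the force, the opening and the grip force at its end, in the units of the state.
- env.sense(): the state, without advancing time (a new reading comes with each control period).
- env.get_image(name): name is "scene" or "side" or "wrist"; returns the picture (480x640x3 uint8, red, green, blue); there is no depth.
- env.camera_params(name): a dict with "mtx" (3x3 intrinsics, pixels), "pose" (4x4, takes a point from camera to world coordinates). Camera axes: x right, y down, z forward; pixel columns grow to the right and rows downward; lengths in m; the calibration is good to about 2 mm. A picture is of the moment at which its call begins: read the wrist's pose just before it. camera_params takes no time and is no camera call; for the wrist camera it gives the pose at the moment of the call.
- env.sign_off(): hands the job in; it is judged then, once.
The state is a dict: "time": time; "qpos": joint angles; "dq": joint speeds; "tau": joint torques, N m; "position": TCP position; "eef_rot": TCP orientation; "contact_force": force on the tool from outside, world axes, zero at the start; "moment": the same for the moment, N m; "opening": opening from 0.0 (shut) to 1.0 (fully open); "gripper_force": force on a finger pad.
Only numpy, scipy, OpenCV 4.12 (cv2) and the standard library are available. Lean on these libraries where they do the work, as an engineer would, in place of code of your own. Each camera call takes 0.05 s, during which the arm holds its last target. There are 200 camera calls.

### The job

Pull the flap on the organiser's top tier all the way down, empty the six nuts from the scoop into that tier, and push the flap back up until it is fully shut. Leave the empty scoop standing upright on the mat, and don't disturb the other gear lying around.

Things in the scene. Friction and masses are not known exactly. Their poses are not given: they have to be found in the camera images.
- organiser: Blue plastic three-tier organiser, 170 deep (x) x 200 wide (y) x 213 high, fixed. Origin: centre of underside; front faces its -x. Two low open trays; the top tier is a bin: floor 122 above the underside, side and back walls, roof over its rear only (x = -18 to +85 mm, top at 213), fixed front sill up to 137. A bottom-hinged flap closes the sloping front from sill to roof.
- flap_hinge (a point): Middle of the flap's hinge line, at (-85, 0, 140) mm in the organiser's frame; the hinge line runs along the organiser's y. Same axes as the organiser.
- bin_floor (a point): Centre of the top tier's floor, (0, 0, 122) mm in the organiser's frame. Inside, the bin is 160 mm deep and 188 mm wide.
- flap (a joint): Flap angle, rad: 0 fully shut (leans back 0.70 from upright, top edge at the roof's edge); grows as it swings forward and down towards the organiser's -x, to a stop at 2.1 (nearly level). At q it stands q - 0.70 forward of upright. Stiff hinge (about 1.5 N at the bar), stays where left. Panel 182 wide, 95 from hinge to free edge, 5 thick.
- flap_bar (a point): Centre of the flap's handle: a round steel bar, 12 mm diameter, 120 long, parallel to the hinge, 127 mm from the hinge in the flap's plane. It stands 26 mm clear of the flap's free edge on two arms 56 mm to either side of the middle, so fingers can straddle it from above at any flap angle.
- scoop: Open aluminium hand scoop, 135 long (x) x 76 wide (y) on a flat base. Origin: on the underside, below the grip; x to the open pouring end, z up. Floor 3 thick, flat from x = -57 to +40 mm, then rising 0.14 rad to the lip; side walls 40 high (30 near the lip), back wall at x = -58 mm. Black overhead grip on one post at the back.
- scoop_grip (a point): Centre of the scoop's overhead grip, (0, 0, 99) mm in the scoop's frame: a bar along the scoop's x, 115 long (x = -70 to +45 mm), 18 wide (y), 22 high (z = 88 to 110 mm).
- scoop_lip (a point): Middle of the scoop's pouring lip, (75, 0, 8) mm in the scoop's frame.
- nut0: Dark steel hex nut, 24 mm across flats, 13 high, 34 g; one of six that start lying in the scoop. Origin: centre of its underside as it lies at the start.
- nut1: Dark steel hex nut, 24 mm across flats, 13 high, 34 g; one of six that start lying in the scoop. Origin: centre of its underside as it lies at the start.
- nut2: Dark steel hex nut, 24 mm across flats, 13 high, 34 g; one of six that start lying in the scoop. Origin: centre of its underside as it lies at the start.
- nut3: Dark steel hex nut, 24 mm across flats, 13 high, 34 g; one of six that start lying in the scoop. Origin: centre of its underside as it lies at the start.
- nut4: Dark steel hex nut, 24 mm across flats, 13 high, 34 g; one of six that start lying in the scoop. Origin: centre of its underside as it lies at the start.
- nut5: Dark steel hex nut, 24 mm across flats, 13 high, 34 g; one of six that start lying in the scoop. Origin: centre of its underside as it lies at the start.
- collar: Steel lever-clamp barbell collar lying flat, ring 66 mm across, 30 high, with a lever at +x reaching 56 mm from the centre; bystander. Origin: centre of its underside.
- kettlebell: Cast-iron mini kettlebell, 100 across, 141 high, 2 kg; bystander. Origin: centre of its underside.
- ball_center (a point): Centre of the orange lacrosse ball, 63 mm diameter; bystander.
- jar: Clear glass jar with steel cap, 72 across, 110 high; bystander. Origin: centre of its underside.
- hexkey: Chrome L-shaped hex key, 120 x 35 mm, 8 thick, lying flat; bystander. Origin: middle of its long leg, on the underside.
- tape: Roll of white sports tape lying flat, 84 across, 38 high; bystander. Origin: centre of its underside.

How it is judged:
By the outcome, as a careful person would: the job done as asked, in the order asked, and still so for the second after the job is handed in, with the robot touching nothing.
It also fails if it takes over 72 s, if anything falls off the work surface, if the arm or the gripper's body presses on something with over 40 N, if the wrist force passes 120 N, or if a joint passes its speed limit or range.

## Working session

There is one attempt and no reset: what is moved stays moved. The work goes in short steps, Python scripts to look and compute and a tool call to move; the robot and the scene stay as the last step left them, time stands still between calls to the robot, and variables do not carry over. Pictures are saved under pics/ and viewed, at most 12 in all, crops included, and the job is handed in when it is done.

Besides the shell and the picture viewer there is one more tool, called after ">>>" as name(argument=value, ...) on one line, values as JSON. drive_tool: Moves the arm, as the interface text tells. Its arguments: {"type":"object","properties":{"rows":{"type":"array","items":{"type":"object","properties":{"dp":{"type":"array","items":{"type":"number"}},"roll":{"type":"number"},"claw":{"type":"number"}}}},"grip_force":{"type":"number"}},"required":["rows"]}

```bash
mkdir -p pics; ls
python3 - <<'E'
from workcell import env
import cv2,numpy as np
np.set_printoptions(precision=4,suppress=True)
for n in("scene","side"):
    im=env.get_image(n); cv2.imwrite(f"pics/{n}0.png",im[:,:,::-1]); c=env.camera_params(n); print(n,c["mtx"],c["pose"])
print(env.pinch_z, env.sense())
E
```

```text
pics
scene [[463.5864   0.     315.2428]
 [  0.     463.5864 247.2321]
 [  0.       0.       1.    ]] [[ 0.8822  0.3608 -0.3026  0.888 ]
 [ 0.4708 -0.6888  0.5512 -0.6097]
 [-0.0095 -0.6288 -0.7775  0.9898]
 [ 0.      0.      0.      1.    ]]
side [[449.6554   0.     319.7587]
 [  0.     449.6554 242.4474]
 [  0.       0.       1.    ]] [[-0.9784 -0.1343  0.1569  0.4008]
 [-0.2065  0.6255 -0.7524  0.773 ]
 [ 0.0029 -0.7686 -0.6397  0.8184]
 [ 0.      0.      0.      1.    ]]
0.0188 {'time': 0.1, 'qpos': array([-0.2028,  0.2593,  1.5359, -0.    ,  1.348 , -0.2028]), 'dq': array([ 0.0009, -0.0004, -0.0039, -0.0006,  0.0004, -0.0004]), 'tau': array([  0.003 , -43.8209, -28.4643,   0.0722,   0.0362,  -0.0001]), 'position': array([0.5495, 0.0001, 0.2179]), 'eef_rot': array([-2.2205, -2.2205,  0.0014]), 'contact_force': array([ 0.5843, -0.3381,  0.6975]), 'moment': array([0.0084, 0.006 , 0.0505]), 'gripper_force': 0.0, 'opening': 0.9994972323463505}
```

View pics/scene0.png

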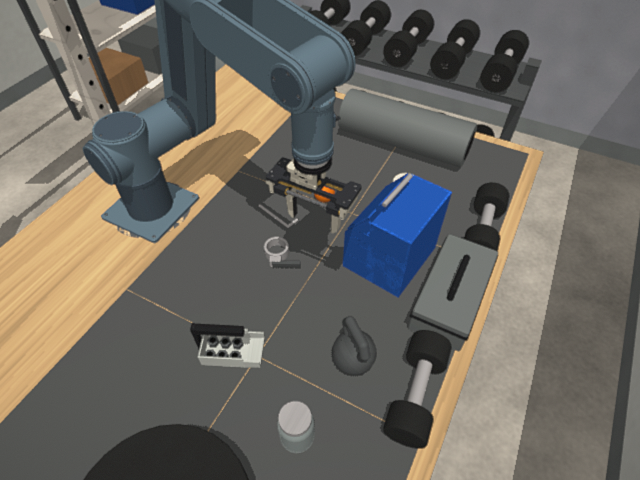

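View pics/side0.png

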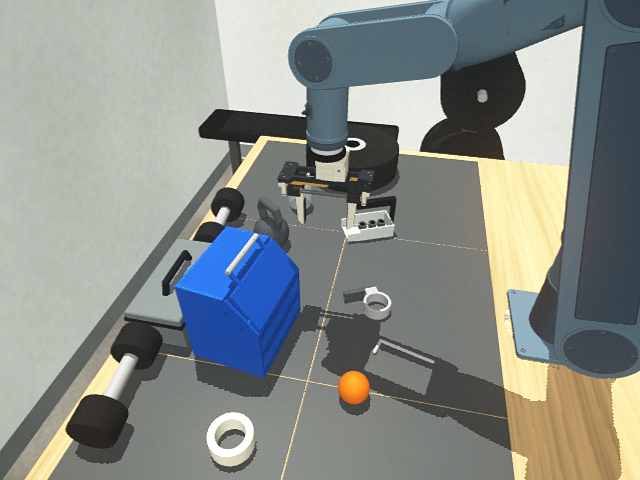

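The scene view shows the organiser around (400,235), the scoop with nuts at (230,345), the kettlebell at (353,350), the jar at (296,427) and the collar at (277,250). The side view adds the hex key at (400,350), the ball at (353,387) and the tape at (231,439). I'll zoom in on the organiser and scoop.

Run:
```python
import cv2,numpy as np
s=cv2.imread("pics/scene0.png");d=cv2.imread("pics/side0.png")
def t(im,x,y,w,h):  # all tiles 400x300
    c=cv2.resize(im[y:y+h,x:x+w],(400,300),interpolation=cv2.INTER_CUBIC)
    for i in range(0,w,20): cv2.putText(c,str(x+i),(i*400//w,8),0,.28,(0,255,255)); cv2.line(c,(i*400//w,10),(i*400//w,14),(0,255,255))
    for j in range(0,h,15): cv2.putText(c,str(y+j),(0,j*300//h+4),0,.28,(0,255,255)); 
    return c
m=np.vstack([np.hstack([t(s,310,165,180,135),t(s,180,310,100,75)]),np.hstack([t(d,140,220,240,180),t(d,320,185,100,75)])])
cv2.imwrite("pics/m.png",m)
```

```text
(no output)
```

View pics/m.png

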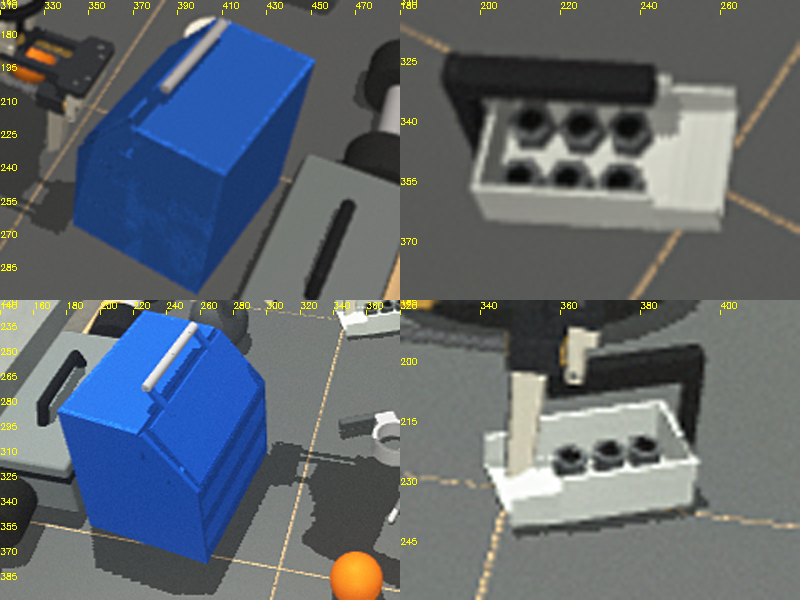

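```bash
cat > h.py <<'E'
import numpy as np,cv2
from scipy.optimize import least_squares
from workcell import env
np.set_printoptions(precision=4,suppress=True)
def proj(n,P,c=None):
    c=c or env.camera_params(n); T=np.linalg.inv(c["pose"]); r=cv2.Rodrigues(T[:3,:3])[0]
    return cv2.projectPoints(np.atleast_2d(np.asarray(P,float)),r,T[:3,3],c["mtx"],None)[0][:,0]
def ray(n,uv,z,c=None):
    c=c or env.camera_params(n); d=c["pose"][:3,:3]@np.linalg.solve(c["mtx"],[*uv,1]); o=c["pose"][:3,3]
    return o+d*(z-o[2])/d[2]
def place(p,P):
    P=np.asarray(P,float)/1e3; c,s=np.cos(p[2]),np.sin(p[2])
    return np.c_[p[0]+c*P[:,0]-s*P[:,1],p[1]+s*P[:,0]+c*P[:,1],P[:,2]]
def fit(obs,p0):
    f=lambda p:np.concatenate([(proj(n,place(p,[P]))[0]-uv) for n,P,uv in obs])
    r=least_squares(f,p0,loss="soft_l1"); print(r.x,"\n",f(r.x).reshape(-1,2).round(1).tolist()); return r.x
E
python3 - <<'E'
from h import *
o=[("scene",(-85,-100,0),(343.7,264.9)),("scene",(85,-100,0),(399,296.4)),("scene",(85,-100,213),(409.9,244.2)),("scene",(-18,-100,213),(370.3,222.2)),("scene",(85,100,213),(451.3,192.9)),("scene",(-3.2,-60,237),(385.2,204.6)),("scene",(-3.2,60,237),(410.8,176.3)),
("side",(-85,100,0),(263.6,377.2)),("side",(85,100,213),(176,286)),("side",(-18,100,213),(224,298)),("side",(85,-100,213),(227,226)),("side",(-3.2,60,237),(228.8,272.8)),("side",(-3.2,-60,237),(256.4,235))]
p=fit(o,[.65,.1,0]); print("bar",place(p,[(-3.2,0,237)]),"hinge",place(p,[(-85,0,140)]))
s=[("scene",(75,-38,8),(260.5,367.5)),("scene",(-58,-38,40),(198,357)),("scene",(-58,-38,0),(201.3,364.5)),("scene",(45,-9,88),(243.8,335.8)),("scene",(-70,-9,88),(191.3,331.3)),
("side",(-58,38,40),(394.2,225.5)),("side",(-58,38,0),(394.2,236.3)),("side",(75,38,8),(348.3,241.3)),("side",(-58,-38,40),(385,210.5)),("side",(-70,-9,110),(395.8,196.8))]
fit(s,[.55,-.25,0])
for n,uv,z in [("scene",(277,247),.03),("scene",(353,352),.05),("scene",(296,415),.11),("side",(353,387),.031),("side",(231,437),.03),("side",(376,350),0),("side",(432,360),0),("side",(376,305),.02)]: print(n,uv,ray(n,uv,z))
E
```

```text
[ 0.6915  0.1556 -0.1368] 
 [[-2.5, 0.9], [-1.8, 0.8], [-0.1, -0.6], [-1.2, 0.8], [-0.9, -2.2], [-0.1, 3.2], [0.2, 1.6], [2.0, 0.5], [-0.9, -0.2], [-0.4, 1.6], [-0.1, -1.0], [-3.4, 1.0], [-2.4, 0.8]]
bar [[0.6883 0.156  0.237 ]] hinge [[0.6073 0.1672 0.14  ]]
[ 0.4703 -0.2714  0.4274] 
 [[-1.5, -2.6], [0.1, -1.6], [0.4, -1.2], [-0.5, -0.0], [-0.2, 1.7], [-0.3, -0.1], [-1.8, 0.0], [-0.2, -0.9], [0.1, -0.4], [-0.9, -1.6]]
scene (277, 247) [0.4238 0.0242 0.03  ]
scene (353, 352) [ 0.7357 -0.1666  0.05  ]
scene (296, 415) [ 0.7053 -0.3624  0.11  ]
side (353, 387) [0.4376 0.2698 0.031 ]
side (231, 437) [0.6375 0.4156 0.03  ]
side (376, 350) [0.4032 0.148  0.    ]
side (432, 360) [0.2816 0.149  0.    ]
side (376, 305) [0.4178 0.0335 0.02  ]
```

>>> drive_tool(rows=[{"dp":[0,0,-0.08],"roll":0,"claw":60},{"dp":[0,0,-0.12],"roll":0,"claw":60},{"dp":[0.05,0.045,-0.12],"roll":0.04,"claw":60},{"dp":[0.11,0.1,-0.12],"roll":0.087,"claw":60},{"dp":[0.17,0.15,-0.12],"roll":0.087,"claw":60},{"dp":[0.195,0.1725,-0.12],"roll":0.087,"claw":60},{"dp":[0.195,0.1725,-0.12],"roll":0.087,"claw":60},{"dp":[0.195,0.1725,-0.12],"roll":0.087,"claw":60}])

```text
time: 1.1
position: [0.6876, 0.1555, 0.314]
eef_rot: [-2.368, -2.064, 0.002]
contact_force: [-0.6, -0.1, -0.2]
opening: 0.648
gripper_force: 0.0
```

Run:
```python
from h import *
s=env.sense();print(s["position"],s["eef_rot"],s["time"]);c=env.camera_params("wrist");im=env.get_image("wrist")
cv2.imwrite("pics/w1.png",im[:,:,::-1]);print(c)
print(proj("wrist",place([.6915,.1556,-.1368],[(-3.2,-60,237),(-3.2,60,237)]),c))
```

```text
[0.6876 0.1555 0.314 ] [-2.3676 -2.0641  0.0022] 1.1
{'mtx': array([[415.7349,   0.    , 325.8857],
       [  0.    , 415.7349, 238.8308],
       [  0.    ,   0.    ,   1.    ]]), 'pose': array([[ 0.9907, -0.1304, -0.04  ,  0.6983],
       [-0.1364, -0.9499, -0.2813,  0.2336],
       [-0.0014,  0.2842, -0.9588,  0.4809],
       [ 0.    ,  0.    ,  0.    ,  1.    ]])}
[[327.4181 335.1139]
 [327.6349 148.7139]]
```

View pics/w1.png

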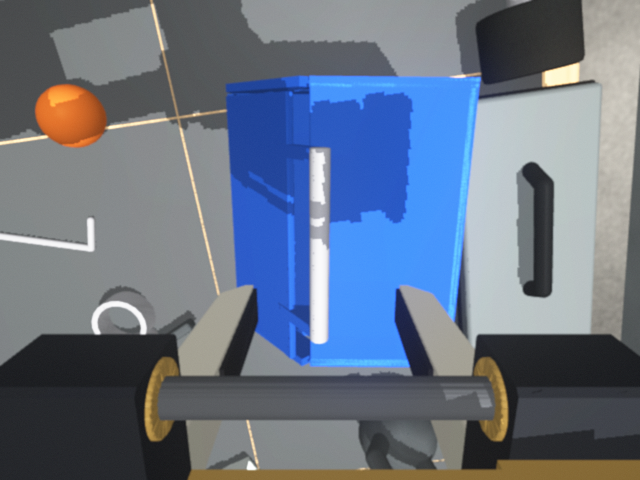

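Run:
```python
from h import *
M=np.array([[415.7349,0,325.8857],[0,415.7349,238.8308],[0,0,1]])
c={'mtx':M,'pose':np.array([[ 0.9907,-0.1304,-0.04,0.6983],[-0.1364,-0.9499,-0.2813,0.2336],[-0.0014,0.2842,-0.9588,0.4809],[0,0,0,1]])}
P=[(-3.2,-60,237),(-3.2,60,237),(-18,100,213),(85,100,213),(-85,100,137)]
uv=np.array([(319,343),(320,148),(310,77),(479,78),(228,93)])
f=lambda p:(proj("wrist",place(p,P),c)-uv).ravel()
r=least_squares(f,[.69,.155,-.137]);print(r.x,f(r.x).reshape(-1,2))
print(place(r.x,[(-3.2,0,237),(-85,0,140)]))
```

```text
[ 0.6902  0.1545 -0.1582] [[ 4.7493 -6.4167]
 [ 7.8944  2.7351]
 [-5.2422  2.4707]
 [-3.9396  5.3333]
 [-4.4548 -7.3401]]
[[0.687  0.155  0.237 ]
 [0.6062 0.1679 0.14  ]]
```

The bar runs from (319,343) to (320,148), about 8 px left of the prediction, so I'll shift about 4 mm forward. Now descend and grip it lightly.

>>> drive_tool(rows=[{"dp":[0,-0.006,0.04],"roll":0,"claw":50},{"dp":[0,-0.006,0.08],"roll":0,"claw":50},{"dp":[0,-0.006,0.11],"roll":0,"claw":50},{"dp":[0,-0.006,0.11],"roll":0,"claw":30},{"dp":[0,-0.006,0.11],"roll":0,"claw":10},{"dp":[0,-0.006,0.11],"roll":0,"claw":5},{"dp":[0,-0.006,0.11],"roll":0,"claw":5},{"dp":[0,-0.006,0.11],"roll":0,"claw":5}], grip_force=8)

```text
time: 2.15
position: [0.6837, 0.1567, 0.2276]
eef_rot: [2.367, 2.064, 0.002]
contact_force: [0.2, -0.7, 1.6]
opening: 0.123
gripper_force: 8.0
```

>>> drive_tool(rows=[{"dp":[0,-0.019,-0.014],"roll":0,"claw":5},{"dp":[0,-0.04,-0.025],"roll":0,"claw":5},{"dp":[0,-0.063,-0.032],"roll":0,"claw":5},{"dp":[0,-0.086,-0.037],"roll":0,"claw":5},{"dp":[0,-0.11,-0.037],"roll":0,"claw":5},{"dp":[0,-0.134,-0.034],"roll":0,"claw":5},{"dp":[0,-0.157,-0.028],"roll":0,"claw":5},{"dp":[0,-0.178,-0.018],"roll":0,"claw":5},{"dp":[0,-0.198,-0.005],"roll":0,"claw":5},{"dp":[0,-0.216,0.011],"roll":0,"claw":5},{"dp":[0,-0.231,0.029],"roll":0,"claw":5},{"dp":[0,-0.244,0.049],"roll":0,"claw":5},{"dp":[0,-0.253,0.071],"roll":0,"claw":5},{"dp":[0,-0.259,0.094],"roll":0,"claw":5},{"dp":[0,-0.26,0.1],"roll":0,"claw":5},{"dp":[0,-0.26,0.103],"roll":0,"claw":5},{"dp":[0,-0.26,0.103],"roll":0,"claw":5}])

```text
time: 4.28
position: [0.4858, 0.185, 0.1497]
eef_rot: [2.358, 2.056, 0.026]
contact_force: [16.1, -2.0, 8.7]
opening: 0.128
gripper_force: 8.0
```

Run:
```python
from h import *
s=env.sense();print(s["position"],s["contact_force"],s["time"],s["opening"])
a=env.get_image("scene");b=env.get_image("side")
cv2.imwrite("pics/f1.png",np.hstack([cv2.resize(a[140:340,240:440],(400,400)),cv2.resize(b[200:400,180:380],(400,400))])[:,:,::-1])
```

```text
[0.4858 0.185  0.1497] [16.0584 -2.0282  8.6831] 4.275 0.1284023897427735
```

View pics/f1.png

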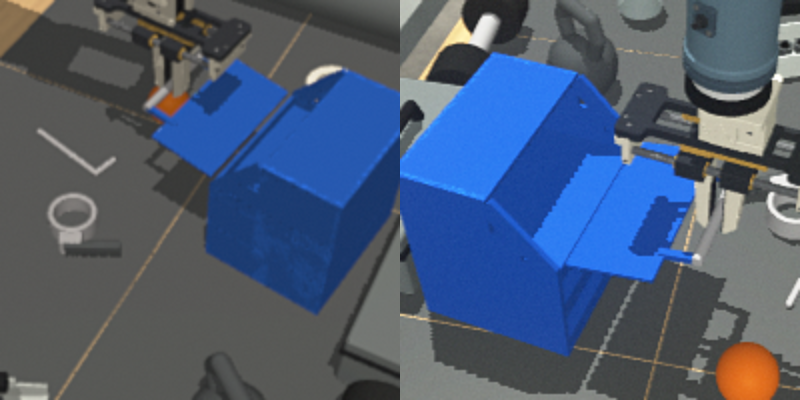

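>>> drive_tool(rows=[{"dp":[0,0.008,-0.004],"roll":0,"claw":20},{"dp":[0,0.006,-0.004],"roll":0,"claw":20},{"dp":[0,0.006,-0.004],"roll":0,"claw":20},{"dp":[0,0.006,-0.04],"roll":0,"claw":20},{"dp":[0,0.006,-0.06],"roll":0,"claw":0},{"dp":[0,0.006,-0.06],"roll":0,"claw":0},{"dp":[0,0.006,-0.06],"roll":0,"claw":0},{"dp":[0,0.006,-0.035],"roll":0,"claw":0},{"dp":[0,0.006,-0.028],"roll":0,"claw":0},{"dp":[0,0.006,-0.022],"roll":0,"claw":0},{"dp":[0,0.006,-0.016],"roll":0,"claw":0},{"dp":[0,0.006,-0.016],"roll":0,"claw":0}])

```text
time: 5.88
position: [0.4866, 0.1837, 0.1574]
eef_rot: [2.363, 2.06, 0.011]
contact_force: [16.3, -2.5, -6.4]
opening: 0.132
gripper_force: 8.0
```

Run:
```python
from h import *
s=env.sense();print(s["position"],s["contact_force"],s["time"],s["opening"])
a=env.get_image("scene");b=env.get_image("side")
cv2.imwrite("pics/f2.png",np.hstack([cv2.resize(a[140:290,240:390],(400,400)),cv2.resize(b[230:380,240:390],(400,400))])[:,:,::-1])
```

```text
[0.4866 0.1837 0.1574] [16.3387 -2.4605 -6.3716] 5.875 0.1317376576843936
```

View pics/f2.png

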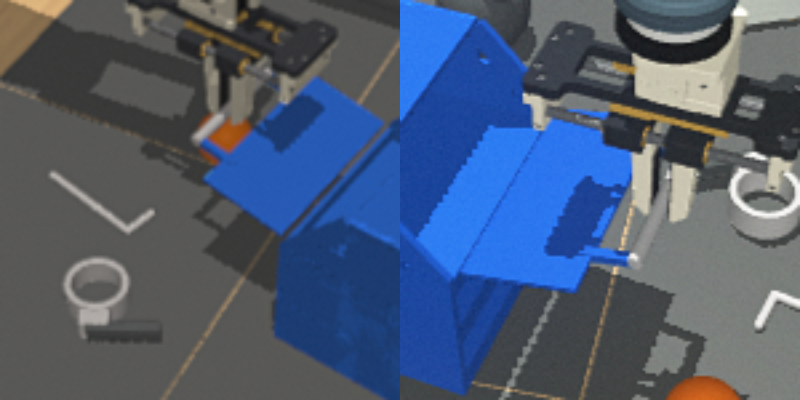

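>>> drive_tool(rows=[{"dp":[0,0.006,0.01],"roll":0,"claw":22},{"dp":[0,0.008,0.01],"roll":0,"claw":22},{"dp":[0,0.008,0.01],"roll":0,"claw":22},{"dp":[0,0.008,0.01],"roll":0,"claw":22}])

```text
time: 6.48
position: [0.4878, 0.1836, 0.149]
eef_rot: [-2.367, -2.065, 0.001]
contact_force: [0.4, 0.0, -0.5]
opening: 0.239
gripper_force: 0.0
```

>>> drive_tool(rows=[{"dp":[0,0,-0.025],"roll":0,"claw":22},{"dp":[0,0,-0.05],"roll":0,"claw":22},{"dp":[0,0,-0.05],"roll":0,"claw":0},{"dp":[0,0,-0.05],"roll":0,"claw":0},{"dp":[0,0,-0.05],"roll":0,"claw":0},{"dp":[0,0,-0.03],"roll":0,"claw":0},{"dp":[0,0,-0.023],"roll":0,"claw":0},{"dp":[0,0,-0.018],"roll":0,"claw":0},{"dp":[0,0,-0.013],"roll":0,"claw":0},{"dp":[0,0,-0.013],"roll":0,"claw":0}])

```text
time: 7.72
position: [0.4891, 0.1834, 0.1665]
eef_rot: [2.364, 2.063, 0.007]
contact_force: [-16.4, -4.4, 52.5]
opening: 0.042
gripper_force: 26.5
```

>>> drive_tool(rows=[{"dp":[0,0,-0.05],"roll":0,"claw":0},{"dp":[0,0,-0.12],"roll":0,"claw":50},{"dp":[-0.06,0,-0.13],"roll":0.08,"claw":50},{"dp":[-0.12,0,-0.13],"roll":0.16,"claw":50},{"dp":[-0.18,0,-0.13],"roll":0.26,"claw":50},{"dp":[-0.24,0,-0.13],"roll":0.36,"claw":50},{"dp":[-0.3,0,-0.13],"roll":0.46,"claw":50},{"dp":[-0.36,0,-0.13],"roll":0.56,"claw":50},{"dp":[-0.42,0,-0.13],"roll":0.641,"claw":50},{"dp":[-0.48,0,-0.13],"roll":0.641,"claw":50},{"dp":[-0.54,0,-0.13],"roll":0.641,"claw":50},{"dp":[-0.6,0,-0.13],"roll":0.641,"claw":50},{"dp":[-0.6,0,-0.13],"roll":0.641,"claw":50},{"dp":[-0.6,0,-0.13],"roll":0.641,"claw":50},{"dp":[-0.6,0,-0.13],"roll":0.641,"claw":50}])

```text
time: 9.6
position: [0.423, -0.2907, 0.2632]
eef_rot: [-3.069, -0.668, 0.0]
contact_force: [-0.7, -0.3, -0.4]
opening: 0.54
gripper_force: 0.0
```

Run:
```python
from h import *
s=env.sense();print(s["position"],s["eef_rot"],s["time"],s["qpos"]);c=env.camera_params("wrist");im=env.get_image("wrist")
np.savez("w2.npz",pose=c["pose"],mtx=c["mtx"])
p=[.4703,-.2714,.4274]
for q in proj("wrist",place(p,[(-70,0,110),(45,0,110)]),c): cv2.circle(im,tuple(int(v) for v in q),3,(255,0,0),1); print(q)
cv2.imwrite("pics/w2.png",im[:,:,::-1])
```

```text
[ 0.423  -0.2907  0.2632] [-3.0689 -0.6679  0.0002] 9.6 [-0.8199  0.1655  1.5446  0.0003  1.4323  0.3223]
[328.3108 242.5043]
[328.753   91.1026]
```

View pics/w2.png

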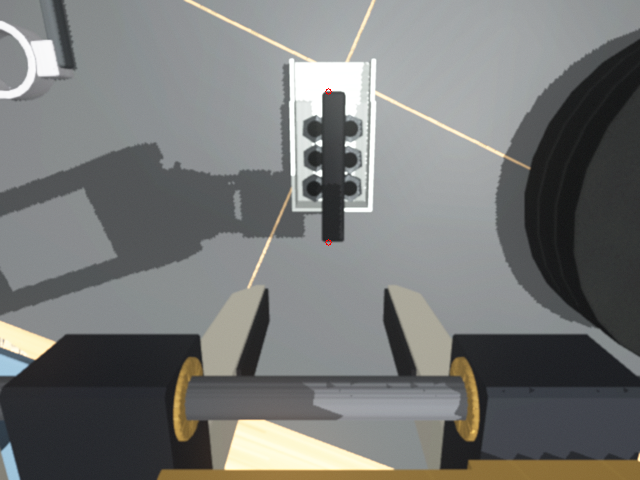

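The grip bar spans (334,92) to (333,241), about 5 px right of the prediction, and all six nuts are in the scoop. Shift 6 mm, descend to the rear of the grip and clamp.

>>> drive_tool(rows=[{"dp":[0,0.0075,0.06],"roll":0,"claw":50},{"dp":[0,0.0075,0.12],"roll":0,"claw":50},{"dp":[0,0.0075,0.18],"roll":0,"claw":50},{"dp":[0,0.0075,0.215],"roll":0,"claw":50},{"dp":[0,0.0075,0.2265],"roll":0,"claw":50},{"dp":[0,0.0075,0.2265],"roll":0,"claw":40},{"dp":[0,0.0075,0.2265],"roll":0,"claw":25},{"dp":[0,0.0075,0.2265],"roll":0,"claw":10},{"dp":[0,0.0075,0.2265],"roll":0,"claw":5},{"dp":[0,0.0075,0.2265],"roll":0,"claw":5},{"dp":[0,0.0075,0.2265],"roll":0,"claw":5}], grip_force=60)

```text
time: 11.02
position: [0.4254, -0.2975, 0.0831]
eef_rot: [3.07, 0.666, 0.001]
contact_force: [-2.1, 2.3, 6.2]
opening: 0.185
gripper_force: 59.9
```

>>> drive_tool(rows=[{"dp":[0,0,-0.003],"roll":0,"claw":5},{"dp":[0,0,-0.006],"roll":0,"claw":5},{"dp":[0,0,-0.009],"roll":0,"claw":5},{"dp":[0,0,-0.012],"roll":0,"claw":5},{"dp":[0,0,-0.012],"roll":0,"claw":5},{"dp":[0,0,-0.012],"roll":0,"claw":5}])

```text
time: 11.78
position: [0.4253, -0.2975, 0.0918]
eef_rot: [-3.07, -0.666, 0.0]
contact_force: [-0.4, -0.2, -4.6]
opening: 0.19
gripper_force: 59.9
```

Run:
```python
from h import *
s=env.sense();print({k:s[k] for k in("position","contact_force","moment","opening","time")})
a=env.get_image("scene");b=env.get_image("side")
cv2.imwrite("pics/s1.png",np.hstack([cv2.resize(a[280:400,160:280],(400,400)),cv2.resize(b[160:260,310:410],(400,400))])[:,:,::-1])
```

```text
{'position': array([ 0.4253, -0.2975,  0.0918]), 'contact_force': array([-0.4152, -0.1955, -4.5537]), 'moment': array([-0.0625,  0.2688, -0.0035]), 'opening': 0.18985523570276966, 'time': 11.775}
```

View pics/s1.png

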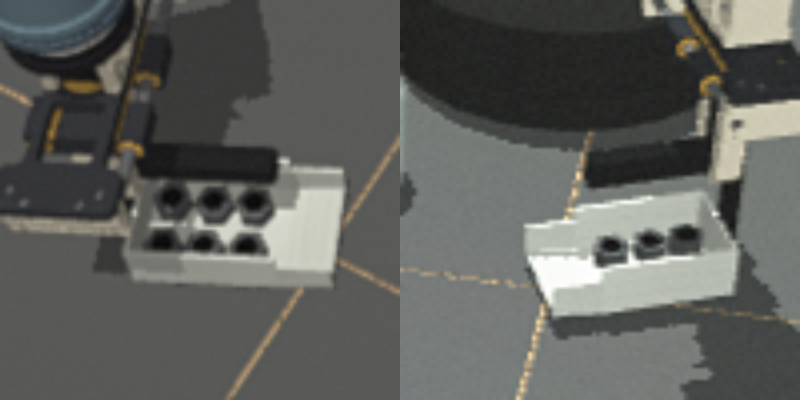

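>>> drive_tool(rows=[{"dp":[0,0,-0.01],"roll":0,"claw":5},{"dp":[0,0,-0.02],"roll":0,"claw":5},{"dp":[0,0,-0.03],"roll":0,"claw":5},{"dp":[0,0,-0.03],"roll":0,"claw":5},{"dp":[0,0,-0.03],"roll":0,"claw":5}])

```text
time: 12.5
position: [0.4253, -0.2974, 0.1159]
eef_rot: [3.07, 0.666, 0.0]
contact_force: [0.6, 0.1, -3.9]
opening: 0.193
gripper_force: 59.9
```

Run:
```python
from h import *
s=env.sense();print({k:s[k] for k in("position","contact_force","moment","opening","time")})
a=env.get_image("scene");b=env.get_image("side")
for n,i in(("a",a),("b",b)): cv2.imwrite(f"pics/s2{n}.png",i[:,:,::-1])
cv2.imwrite("pics/s2.png",np.hstack([cv2.resize(a[270:390,160:280],(400,400)),cv2.resize(b[160:260,310:410],(400,400))])[:,:,::-1])
# predicted lip corners if level: scoop frame with grip at x=-50, tcp 17 below grip centre
T=s["position"]; y=.427
o=[T[0]+.05*np.cos(y),T[1]+.05*np.sin(y),y]; dz=T[2]-.0831
for n in("scene","side"): print(n,proj(n,place(o,[(75,-38,8),(75,38,8),(-58,38,0),(-58,-38,0)])+[0,0,dz]))
```

```text
{'position': array([ 0.4253, -0.2974,  0.1159]), 'contact_force': array([ 0.5552,  0.1493, -3.9186]), 'moment': array([-0.0655,  0.2925, -0.0084]), 'opening': 0.1927567081993403, 'time': 12.5}
scene [[256.2826 360.6269]
 [260.9977 329.9539]
 [204.7102 328.6943]
 [197.4549 358.9383]]
side [[341.8514 214.4641]
 [348.7594 230.1845]
 [393.5692 226.2291]
 [384.8998 210.9997]]
```

View pics/s2.png

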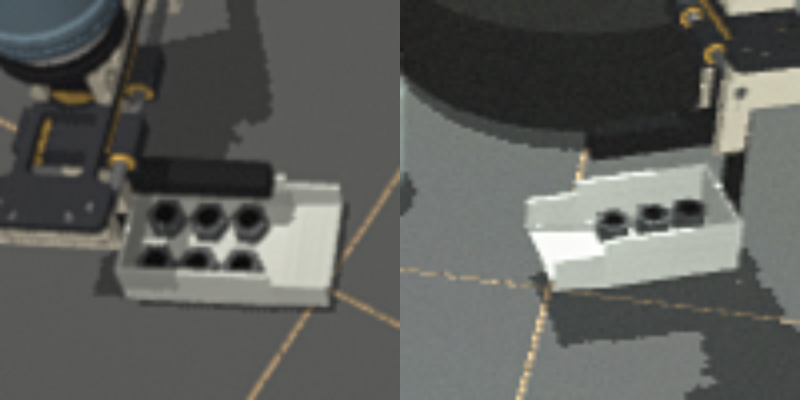

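>>> drive_tool(rows=[{"dp":[0,0,-0.015],"roll":0,"claw":5},{"dp":[0,0,-0.04],"roll":0,"claw":5},{"dp":[0,0,-0.07],"roll":0,"claw":5},{"dp":[0.005,-0.007,-0.1],"roll":0.01,"claw":5},{"dp":[0.019,-0.024,-0.13],"roll":0.03,"claw":5},{"dp":[0.041,-0.053,-0.16],"roll":0.06,"claw":5},{"dp":[0.071,-0.091,-0.19],"roll":0.09,"claw":5},{"dp":[0.104,-0.135,-0.215],"roll":0.12,"claw":5},{"dp":[0.138,-0.178,-0.2325],"roll":0.15,"claw":5},{"dp":[0.171,-0.221,-0.2325],"roll":0.18,"claw":5},{"dp":[0.205,-0.265,-0.2325],"roll":0.21,"claw":5},{"dp":[0.239,-0.308,-0.2325],"roll":0.24,"claw":5},{"dp":[0.272,-0.351,-0.2325],"roll":0.27,"claw":5},{"dp":[0.302,-0.39,-0.2325],"roll":0.3,"claw":5},{"dp":[0.328,-0.424,-0.2325],"roll":0.33,"claw":5},{"dp":[0.347,-0.448,-0.2325],"roll":0.35,"claw":5},{"dp":[0.362,-0.467,-0.2325],"roll":0.361,"claw":5},{"dp":[0.371,-0.478,-0.2325],"roll":0.361,"claw":5},{"dp":[0.373,-0.4813,-0.2325],"roll":0.361,"claw":5},{"dp":[0.373,-0.4813,-0.2325],"roll":0.361,"claw":5}], grip_force=60)

```text
time: 15.1
position: [0.5373, 0.1762, 0.3019]
eef_rot: [3.134, -0.219, -0.0]
contact_force: [0.1, -0.4, -3.9]
opening: 0.189
gripper_force: 59.9
```

Run:
```python
from h import *
s=env.sense();print({k:s[k] for k in("position","eef_rot","contact_force","moment","opening","time","qpos")})
a=env.get_image("scene");b=env.get_image("side")
cv2.imwrite("pics/p1.png",np.hstack([cv2.resize(a[130:290,260:420],(400,400)),cv2.resize(b[180:340,210:370],(400,400))])[:,:,::-1])
```

```text
{'position': array([0.5373, 0.1762, 0.3019]), 'eef_rot': array([ 3.1336, -0.2193, -0.0003]), 'contact_force': array([ 0.0789, -0.4461, -3.9317]), 'moment': array([0.0876, 0.2758, 0.0421]), 'opening': 0.18892279075809731, 'time': 15.1, 'qpos': array([ 0.1199,  0.2464,  1.3502, -0.0003,  1.5453,  1.8304])}
```

View pics/p1.png

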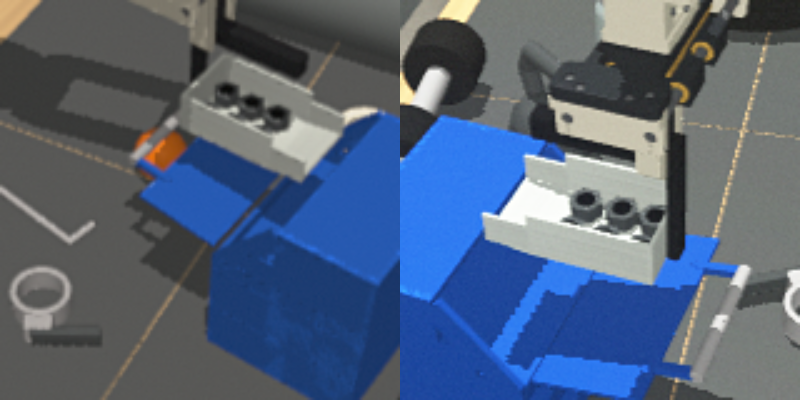

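>>> drive_tool(rows=[{"dp":[0,0,0],"roll":0,"claw":5},{"dp":[0,0,0],"roll":0,"claw":5},{"dp":[0,0,0],"roll":0,"claw":5}], grip_force=30)

```text
time: 15.58
position: [0.5374, 0.1764, 0.3019]
eef_rot: [3.134, -0.22, 0.0]
contact_force: [-0.2, -0.2, -5.1]
opening: 0.19
gripper_force: 30.0
```

```bash
python3 -c "
from h import *
s=env.sense();print(s['contact_force'],s['moment'],s['opening'],s['gripper_force'])"
```

```text
[-0.2151 -0.2037 -5.0863] [0.0903 0.2456 0.0655] 0.19001307559273484 29.971537572887428
```

>>> drive_tool(rows=[{"dp":[0,0,0],"roll":0,"claw":5},{"dp":[0,0,0],"roll":0,"claw":5}], grip_force=17)

```text
time: 15.82
position: [0.5374, 0.1766, 0.3019]
eef_rot: [3.134, -0.219, -0.0]
contact_force: [-0.4, -0.4, -4.4]
opening: 0.191
gripper_force: 17.0
```

```bash
cat > t.py <<'E'
from h import *
s=env.sense();print(s['contact_force'],s['moment'],s['opening'],s['gripper_force'],s['position'],s['time'])
a=env.get_image("scene");b=env.get_image("side")
# where bright aluminium (scoop) pixels and dark nuts are, side view
g=cv2.cvtColor(b,cv2.COLOR_RGB2HSV);m=((g[...,1]<40)&(g[...,2]>150)).astype(np.uint8);m[:, :200]=0;m[:,345:]=0;m[:225]=0;m[345:]=0
n,l,st,c=cv2.connectedComponentsWithStats(m)
for i in range(1,n):
    if st[i,4]>60: print(st[i],c[i])
E
python3 t.py
```

```text
[-0.4445 -0.4127 -4.3736] [ 0.1088  0.2639 -0.0146] 0.19138251342708934 16.999463438987732 [0.5374 0.1766 0.3019] 15.825
[ 244  225   73   69 2715] [285.3772 259.6262]
[200 242  11  13  78] [203.2179 246.4744]
```

>>> drive_tool(rows=[{"dp":[0,0,0],"roll":0,"claw":5},{"dp":[0,0,0],"roll":0,"claw":5}], grip_force=11)

```text
time: 16.18
position: [0.5374, 0.1766, 0.3018]
eef_rot: [-3.134, 0.219, 0.0]
contact_force: [-0.6, 0.0, -5.6]
opening: 0.193
gripper_force: 11.0
```

```bash
python3 t.py
```

```text
[-0.5634  0.0467 -5.6306] [0.117  0.2475 0.0476] 0.19284834709023768 10.999571979045868 [0.5374 0.1766 0.3018] 16.175
[272 225  45  27 605] [298.0347 234.557 ]
[200 242  11  13  78] [203.2179 246.4744]
[331 253   9  20  61] [335.4754 261.8033]
[ 260  254   73   42 1924] [298.132  277.7121]
```

```bash
cat > th.py <<'E'
from h import *
def lip(pos,th,yaw=-.14,pts=((75,38,8),(75,-38,8),(-58,38,0))):
    r=[]
    for x,y,z in pts:
        dx,dz=x+50,z-99; X=(dx*np.cos(th)+dz*np.sin(th))/1e3; Z=(-dx*np.sin(th)+dz*np.cos(th))/1e3; y/=1e3
        r.append([pos[0]+X*np.cos(yaw)-y*np.sin(yaw),pos[1]+X*np.sin(yaw)+y*np.cos(yaw),pos[2]+.0172+Z])
    return np.array(r)
if __name__=="__main__":
    p=env.sense()["position"]
    for t in range(0,50,5): print(t,proj("side",lip(p,np.radians(t))).round().tolist())
E
python3 th.py; python3 t.py
```

```text
0 [[245.0, 273.0], [262.0, 248.0], [310.0, 293.0]]
5 [[249.0, 278.0], [266.0, 253.0], [315.0, 294.0]]
10 [[254.0, 283.0], [271.0, 258.0], [319.0, 295.0]]
15 [[259.0, 287.0], [276.0, 262.0], [323.0, 295.0]]
20 [[265.0, 292.0], [281.0, 266.0], [328.0, 295.0]]
25 [[270.0, 296.0], [286.0, 270.0], [332.0, 294.0]]
30 [[276.0, 299.0], [291.0, 274.0], [336.0, 293.0]]
35 [[282.0, 303.0], [297.0, 277.0], [339.0, 292.0]]
40 [[289.0, 306.0], [303.0, 280.0], [343.0, 291.0]]
45 [[295.0, 309.0], [309.0, 282.0], [346.0, 289.0]]
[ 0.1941  0.4898 -4.3039] [0.0356 0.1924 0.031 ] 0.19054080992656308 10.999668091535568 [0.5372 0.1766 0.3018] 16.275
[272 225  45  27 608] [298.0789 234.5428]
[200 242  11  13  78] [203.2179 246.4744]
[331 253  10  19  61] [335.7705 261.7213]
[ 260  254   73   43 1926] [298.608  277.8551]
```

>>> drive_tool(rows=[{"dp":[0.015,0,0],"roll":0,"claw":5},{"dp":[0.03,0,0],"roll":0,"claw":5},{"dp":[0.035,0,0],"roll":0,"claw":5},{"dp":[0.035,0,0],"roll":0,"claw":5}], grip_force=9)

```text
time: 16.88
position: [0.5655, 0.1725, 0.3014]
eef_rot: [3.134, -0.22, -0.001]
contact_force: [-0.2, -0.1, -4.8]
opening: 0.192
gripper_force: 9.0
```

```bash
python3 th.py; python3 t.py
```

```text
0 [[231.0, 269.0], [249.0, 245.0], [296.0, 290.0]]
5 [[236.0, 274.0], [254.0, 250.0], [300.0, 290.0]]
10 [[241.0, 279.0], [258.0, 255.0], [304.0, 291.0]]
15 [[246.0, 284.0], [263.0, 259.0], [309.0, 291.0]]
20 [[251.0, 288.0], [268.0, 263.0], [313.0, 291.0]]
25 [[257.0, 292.0], [273.0, 267.0], [317.0, 290.0]]
30 [[263.0, 296.0], [279.0, 271.0], [320.0, 290.0]]
35 [[269.0, 299.0], [284.0, 274.0], [324.0, 288.0]]
40 [[275.0, 302.0], [290.0, 277.0], [328.0, 287.0]]
45 [[281.0, 305.0], [296.0, 279.0], [331.0, 285.0]]
[-0.216  -0.1423 -4.7815] [0.1052 0.1287 0.0154] 0.19211137123023422 8.999512195587158 [0.5655 0.1725 0.3014] 16.875
[256 225  45  24 515] [283.9864 232.466 ]
[200 242  11  13  78] [203.2179 246.4744]
[ 249  251   72   43 1808] [287.2102 275.7605]
[318 250  11  20  84] [323.0238 258.6786]
[332 304  11  21  77] [336.7792 312.1558]
```

>>> drive_tool(rows=[{"dp":[0,0,0],"roll":0,"claw":5},{"dp":[0,0,0],"roll":0,"claw":5},{"dp":[0.012,0,0],"roll":0,"claw":5},{"dp":[0.025,0,0],"roll":0,"claw":5},{"dp":[0.025,0,0],"roll":0,"claw":5}], grip_force=7.5)

```text
time: 17.6
position: [0.586, 0.1695, 0.3014]
eef_rot: [3.134, -0.22, -0.0]
contact_force: [-0.6, -0.4, -4.0]
opening: 0.193
gripper_force: 7.5
```

```bash
python3 th.py|tail -5; python3 t.py
```

```text
25 [[247.0, 289.0], [264.0, 265.0], [306.0, 287.0]]
30 [[253.0, 293.0], [270.0, 268.0], [310.0, 287.0]]
35 [[259.0, 297.0], [275.0, 271.0], [313.0, 286.0]]
40 [[265.0, 300.0], [281.0, 274.0], [317.0, 284.0]]
45 [[272.0, 302.0], [287.0, 277.0], [320.0, 282.0]]
[-0.5816 -0.4063 -4.038 ] [ 0.045  0.124 -0.005] 0.19292687625875699 7.499327436089516 [0.586  0.1695 0.3014] 17.6
[244 225  47  21 411] [274.7251 231.5255]
[200 242  11  13  78] [203.2179 246.4744]
[ 242  249   70   44 1712] [279.1145 274.2027]
[308 248  12  20 101] [313.8911 256.4158]
[328 289  17  36 189] [337.3175 308.5079]
```

>>> drive_tool(rows=[{"dp":[0,0,0],"roll":0,"claw":5},{"dp":[0,0,0],"roll":0,"claw":5},{"dp":[-0.02,0,0],"roll":0,"claw":5},{"dp":[0.0,0,0],"roll":0,"claw":5},{"dp":[0.0,0,0],"roll":0,"claw":5}], grip_force=5.5)

```text
time: 18.32
position: [0.5852, 0.1698, 0.3018]
eef_rot: [3.134, -0.22, 0.0]
contact_force: [0.1, 0.8, -4.2]
opening: 0.193
gripper_force: 5.5
```

```bash
python3 th.py|tail -5; python3 t.py
```

```text
25 [[248.0, 289.0], [264.0, 265.0], [306.0, 287.0]]
30 [[254.0, 293.0], [270.0, 268.0], [310.0, 287.0]]
35 [[260.0, 297.0], [276.0, 271.0], [314.0, 286.0]]
40 [[266.0, 300.0], [281.0, 274.0], [317.0, 284.0]]
45 [[272.0, 302.0], [287.0, 277.0], [320.0, 282.0]]
[ 0.0534  0.8027 -4.2308] [0.1456 0.1103 0.0583] 0.19271689953604546 5.499800741672516 [0.5852 0.1698 0.3018] 18.325
[244 225  47  21 409] [274.8606 231.5795]
[200 242  11  13  78] [203.2179 246.4744]
[314 246  19  21 145] [323.4345 255.3172]
[ 260  253   64   51 1527] [293.9227 279.8422]
[328 289  17  36 188] [337.3245 308.5266]
```

```bash
cat > w.py <<'E'
from h import *
F=[];M=[]
for i in range(8):
    s=env.sense();F.append(s['contact_force']);M.append(s['moment']);im=env.get_image("side")
print("F",np.mean(F,0),"M",np.mean(M,0),s['time'])
g=cv2.cvtColor(im,cv2.COLOR_RGB2HSV);cv2.imwrite("pics/last.png",im[:,:,::-1])
E
python3 w.py; python3 t.py
python3 - <<'E'
import cv2,numpy as np
im=cv2.imread("pics/last.png");g=cv2.cvtColor(im,cv2.COLOR_BGR2HSV)
# ascii map: B blue, W bright, k dark, . other
R=im[225:325:3,235:345:2];H=g[225:325:3,235:345:2]
for r in range(R.shape[0]):
    print(225+3*r,''.join('b' if H[r,c,1]>120 and 95<H[r,c,0]<130 else 'W' if H[r,c,2]>130 else 'k' if H[r,c,2]<60 else '.' for c in range(R.shape[1])))
E
```

```text
F [ 0.1367 -0.0782 -3.4358] M [ 0.075   0.0952 -0.006 ] 18.775
[-0.838  -0.3393 -2.6616] [0.0763 0.071  0.0026] 0.19283244549704487 5.499982684850693 [0.585  0.1699 0.3023] 18.825
[244 225  47  21 397] [274.9244 231.4786]
[200 242  11  13  79] [203.2405 246.4177]
[314 246  19  21 146] [323.4041 255.1918]
[ 260  253   64   51 1648] [293.5218 279.2542]
[328 289  17  36 189] [337.3175 308.5079]
225 .....WWWWWWWWWWWWWWWWWWWWWWWkkWWW......................
228 bb......WWWWWWWWWWWWWW..WWWWkkkW........WWWW...........
231 bbbbbbbbW......WWWWWWWWWWWWWkkkk...................W.WW
234 bbbbbbbbbbbbbb........WWWWWWkkkkk......................
237 bbbbbbbbbbbbbbbbbbkkkkWWWWWW.kkkkkk....................
240 bbbbbbbbbbbbbbbbkkkkkkWWWWWW.kkkkkkk...................
243 bbbbbbbbbbbb.kkkkkkkkk.WWWWWW.Wkkkkkk.................W
246 bbbbbbbbbbkkkkkkkkkkkkkk........kkkkkk.W.WW...........W
249 bbbbbbbbbkkkkkkkkkkkkbbb..........kkkkkkWWWWW.........W
252 bbbbbbbbbkkkkkkkkkbbbbbbb..........kkkkkkWWWWW.......W.
255 bbbbbbbbbbkkkkbbbbbbbbbbbbb...WWWWWW.kkkkk.WWWW......W.
258 bbbbbbbbbbbbbbbbbbbbbbbbbbbbWWWWWWWWW.kkk
[... 634 characters left out ...]
.WWWWWWWWWWWWWWWWWWWWbbbbbbbbbbbbW...W.W
294 bbbbbbb...bb.WWWWWWWWWWWWWWWWWWWWbbbbbbbbbbbbbb.W....WW
297 bbbb..b....b..WWWWWWWWWWWWWWWbbbbbbbbbbbbbbbbbbW.....WW
300 bb.kbbb.....kbbWWWWWWWWWWbbbbbbbbbbbbbbbbbbbbb.W....WWW
303 bb.kbb..bbb..WW.WWbbbbbbbbbbbbbbbbbbbbbbbbbbb.WW...WWWW
306 bbb.....bbb......bbbbbbbbbbbbbbbbbbbbbbbbbbb..W....WWW.
309 bbbb...bbbbbbbbbbbbbbbbbbbbbbbbbbbbbbbbbbbbb..W...WWW..
312 bbbbbbbbbbbbbbbbbbbbbbbbbbbbbbbbbbbbbbbbbbb..W...WWWW..
315 bbbbbbbbbbbbbbbbbbbbbbbbbbbbbbbbbbbbbbbbbb...W...WWW...
318 bbbbbbbbbbbbbbbbbbbbbbbbbbbbbbbbbbbbbbbbbb..WW..WWW....
321 bbbbbbbbbbbbbbbbbbbbbbbbbbbbbbbbbbbbbbbbb...W..WWWW.W..
324 bbbbbbbbbbbbbbbbbbbbbbbbbbbbbbbbbbbbbbbbW...W..WWW.....
```

```bash
python3 w.py; python3 w.py
```

```text
F [ 0.1524  0.0101 -2.4581] M [ 0.0634  0.0785 -0.0053] 19.275
F [ 0.0978 -0.1567 -2.8752] M [0.0776 0.0833 0.0071] 19.675
```

>>> drive_tool(rows=[{"dp":[0.015,0,0],"roll":0,"claw":5},{"dp":[-0.015,0,0],"roll":0,"claw":5},{"dp":[0.015,0,0],"roll":0,"claw":5},{"dp":[-0.015,0,0],"roll":0,"claw":5},{"dp":[0,0,-0.02],"roll":0,"claw":5},{"dp":[0,0,0],"roll":0,"claw":5},{"dp":[0,0,0],"roll":0,"claw":5},{"dp":[0,0,0],"roll":0,"claw":5}], grip_force=9)

```text
time: 20.72
position: [0.5846, 0.1698, 0.3008]
eef_rot: [3.134, -0.219, -0.003]
contact_force: [0.8, -0.4, -1.8]
opening: 0.198
gripper_force: 9.0
```

```bash
python3 w.py
python3 - <<'E'
from h import *
a=env.get_image("scene");b=env.get_image("side")
cv2.imwrite("pics/p2.png",np.hstack([cv2.resize(a[160:260,300:400],(400,600)),cv2.resize(b[225:325,220:340],(400,600),interpolation=cv2.INTER_CUBIC)])[:,:,::-1])
E
```

```text
F [ 0.0268  0.0225 -2.4394] M [ 0.07    0.1013 -0.0031] 21.075
```

View pics/p2.png

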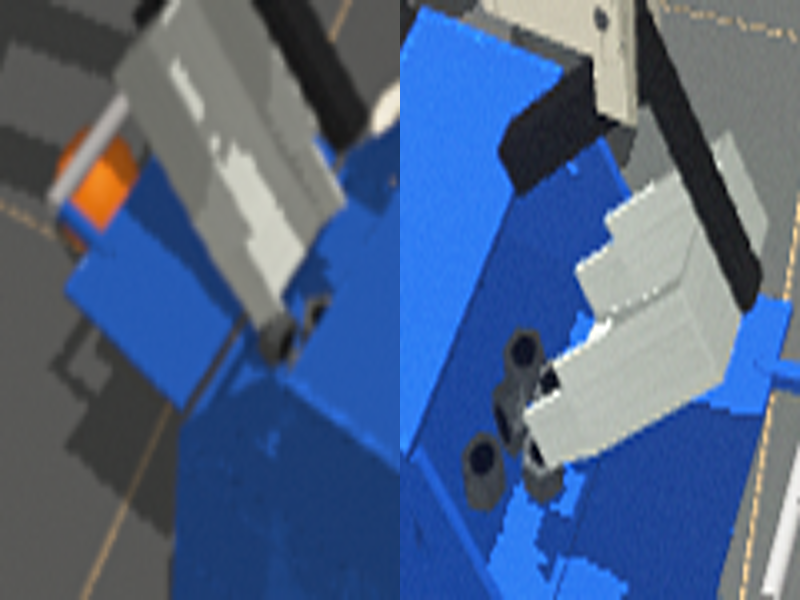

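The scoop looks empty, about five nuts are visible in the bin around (480–550, 350–490) of the crop, and the load matches an empty scoop. Carry it back.

>>> drive_tool(rows=[{"dp":[0,0,-0.02],"roll":0,"claw":5},{"dp":[0,0,-0.05],"roll":0,"claw":5},{"dp":[0,0,-0.08],"roll":0,"claw":5},{"dp":[0,0.005,-0.095],"roll":0,"claw":5},{"dp":[0,0.03,-0.095],"roll":0,"claw":5},{"dp":[0,0.07,-0.095],"roll":0,"claw":5},{"dp":[0,0.12,-0.095],"roll":0,"claw":5},{"dp":[0,0.17,-0.095],"roll":0,"claw":5},{"dp":[0,0.22,-0.095],"roll":0,"claw":5},{"dp":[0,0.27,-0.09],"roll":-0.05,"claw":5},{"dp":[0,0.32,-0.06],"roll":-0.1,"claw":5},{"dp":[0,0.37,-0.02],"roll":-0.16,"claw":5},{"dp":[0,0.42,0.02],"roll":-0.22,"claw":5},{"dp":[0,0.465,0.06],"roll":-0.28,"claw":5},{"dp":[0,0.5,0.09],"roll":-0.33,"claw":5},{"dp":[0,0.525,0.12],"roll":-0.361,"claw":5},{"dp":[0,0.5326,0.14],"roll":-0.361,"claw":5},{"dp":[0,0.5326,0.15],"roll":-0.361,"claw":5},{"dp":[0,0.5326,0.15],"roll":-0.361,"claw":5}], grip_force=30)

```text
time: 23.6
position: [0.5254, -0.2512, 0.1816]
eef_rot: [-3.069, -0.666, 0.001]
contact_force: [0.2, -1.1, -2.5]
opening: 0.193
gripper_force: 30.0
```

```bash
cat > asc.py <<'E'
import sys
from h import *
n,x0,x1,y0,y1,sx,sy=[sys.argv[1]]+[int(v) for v in sys.argv[2:]]
im=env.get_image(n);g=cv2.cvtColor(im,cv2.COLOR_RGB2HSV)
for r in range(y0,y1,sy): print(r,''.join('b' if g[r,c,1]>120 and 95<g[r,c,0]<130 else 'W' if g[r,c,2]>130 else 'k' if g[r,c,2]<55 else '.' for c in range(x0,x1,sx)))
E
python3 - <<'E'
from h import *
from th import lip
p=env.sense()["position"];print(p,env.sense()["time"],env.sense()["contact_force"])
for t in range(25,60,5): print(t,proj("side",lip(p,np.radians(t),.427)).round().tolist())
E
python3 asc.py side 310 410 150 260 1 3
```

```text
[ 0.5254 -0.2512  0.1816] 23.6 [ 0.1814 -1.0731 -2.5135]
25 [[328.0, 227.0], [322.0, 211.0], [373.0, 206.0]]
30 [[332.0, 228.0], [326.0, 212.0], [375.0, 205.0]]
35 [[337.0, 229.0], [330.0, 213.0], [378.0, 203.0]]
40 [[341.0, 229.0], [335.0, 213.0], [380.0, 201.0]]
45 [[346.0, 229.0], [339.0, 214.0], [383.0, 199.0]]
50 [[350.0, 229.0], [343.0, 213.0], [385.0, 196.0]]
55 [[355.0, 229.0], [348.0, 213.0], [387.0, 194.0]]
150 ..kk.kk.k..k..k...kk...k...kkk.kkkkkkkkk...kkkkkkkkkkkkkkkkkkkkkk..kkk.................kkWWWWWWWWWWW
153 .k.............k.k.k.k.k....k...kkkk.WW.kkkk..kkkk.kkkkkkkkkk..kkkkkkkk................kkWWWWWWWWWWW
156 kkk.....k.....k..kk..k.k...k....kkkkWW...kkkkkkkkkkkkkkkkkkkkkkkkk....W..............kkk..W.........
159 kkkkkkkk...kk...kk.kkk.......k.k.kk..k..WWWW..WWWWWWWWWWWWWWWWWWWWWWWW...........kkkkkkk.W..........
162 kkkkkkkkkkkkkkk....kkk..kkkkk..k.kkkkkWWWWWWWWWWWWWWWWWWWWWWWWWWW..WW.kk...kkkkkkkkkkkkk..........W.
165 kkkkkkkkkkkkkkkkkkkkkkkkk..kkkk..k.kkkWWWWW..WWWWWWWWWWWWWWWWWWWWWWWW.kkkkkkkkkkkkkkkkk.W...........
168 kkkkkkkkkkkkkkkkkkkkkkkkkkkkkkkkkkkkkkWWWWWWW
[... 2505 characters left out ...]
....W............................................................WWWWW
243 ....................................................................................................
246 ....................................................................................................
249 .......W.W..............WW......WW...............................W..................................
252 ...............................WW......W............................................................
255 ..............................WW......WW............................................................
258 ......W..WW..................WWW.......WW.....................................W..W..................
```

>>> drive_tool(rows=[{"dp":[0,0,0.033],"roll":0,"claw":5},{"dp":[0,0,0.048],"roll":0,"claw":5},{"dp":[-0.029,0,0.058],"roll":0,"claw":5},{"dp":[-0.048,0,0.0645],"roll":0,"claw":5},{"dp":[-0.066,0,0.071],"roll":0,"claw":5},{"dp":[-0.082,0,0.08],"roll":0,"claw":5},{"dp":[-0.098,0,0.0895],"roll":0,"claw":5},{"dp":[-0.111,0,0.1],"roll":0,"claw":5},{"dp":[-0.125,0,0.111],"roll":0,"claw":5},{"dp":[-0.131,0,0.117],"roll":0,"claw":5},{"dp":[-0.1375,0,0.122],"roll":0,"claw":5},{"dp":[-0.1375,0,0.1235],"roll":0,"claw":5},{"dp":[-0.1375,0,0.1235],"roll":0,"claw":5}], grip_force=7)

```text
time: 25.28
position: [0.4262, -0.2978, 0.0842]
eef_rot: [3.069, 0.666, 0.003]
contact_force: [-0.1, 2.9, 7.7]
opening: 0.196
gripper_force: 7.0
```

```bash
python3 - <<'E'
from h import *
from th import lip
s=env.sense();p=s["position"];print(p,s["time"],s["contact_force"],s["moment"])
for t in range(-5,20,5): print(t,proj("side",lip(p,np.radians(t),.427)).round().tolist())
E
python3 asc.py side 330 410 190 255 1 3
```

```text
[ 0.4262 -0.2978  0.0842] 25.275 [-0.0569  2.9473  7.6697] [ 0.5942  0.0543 -0.0442]
-5 [[346.0, 236.0], [339.0, 220.0], [389.0, 235.0]]
0 [[348.0, 238.0], [341.0, 223.0], [392.0, 234.0]]
5 [[351.0, 241.0], [344.0, 225.0], [395.0, 234.0]]
10 [[354.0, 243.0], [347.0, 227.0], [398.0, 233.0]]
15 [[357.0, 245.0], [350.0, 229.0], [401.0, 232.0]]
190 ....kkkkkkkkkkkkkkkkkkkkkkkkkkkkkkkkkkkkkkk.k.........WW.k.WWWWWWWWWWWWWWWWWWWWW
193 ...........................W.........................WWW.k.WWW...WWWWWWWWWWWWWWW
196 ..........................................W.............kkWWWWWWWWWWWWWWWWWWWW..
199 ............................kkkkkkkkkkkkkkkkkkkkkkkkkkkkk.WWWWWWWWW.............
202 .........................kkkkkkkkkkkkkkkkkkkkkkkkkkkkkkkkW.WWWWWWW..............
205 .......................W.kkkkkkkkkkkkkkkkkkkkkkkkkkkkkk..WWWWWWWWW..............
208 .......................WW.k.......W........................kkkk.................
211 ......................W............W.WWWWWWWWWWWWWWWWWW...kkkkk.................
214 .....................WWWWWWWWWWWWWWWWWWWWWWWWWWWWWWWWWWWW.kkkkk..........
[... 412 characters left out ...]
WWW.................
232 ............WWWWWWWWWWWWWWWWWWWWWWWWWWWWWWWWWWWWWWWWWWWWWWWWW...................
235 ..............WWWWWWWWWWWWWWWWWWWWWWWWWWWWWWWWWWWWWWWWWWWWWWW...................
238 ...............WWWWWWWWWWWWWWWWWWWWWWWWWW.W.....................W...............
241 ..............W.............................W...................................
244 .............WW.................................................................
247 .............WW.................................................................
250 ...........WWW..................................................................
253 ...........WW...................................................................
```

>>> drive_tool(rows=[{"dp":[0,0,-0.002],"roll":0,"claw":25},{"dp":[0,0,-0.002],"roll":0,"claw":45},{"dp":[0,0,-0.002],"roll":0,"claw":45},{"dp":[0,0,-0.002],"roll":0,"claw":45},{"dp":[0,0,-0.06],"roll":0,"claw":45},{"dp":[0,0,-0.12],"roll":0,"claw":45},{"dp":[0,0,-0.18],"roll":0,"claw":45},{"dp":[0.04,-0.06,-0.2075],"roll":-0.1,"claw":24},{"dp":[0.08,-0.12,-0.2075],"roll":-0.2,"claw":24},{"dp":[0.12,-0.18,-0.2075],"roll":-0.3,"claw":24},{"dp":[0.16,-0.24,-0.2075],"roll":-0.4,"claw":24},{"dp":[0.2,-0.3,-0.2075],"roll":-0.5,"claw":24},{"dp":[0.23,-0.36,-0.2075],"roll":-0.6,"claw":24},{"dp":[0.26,-0.42,-0.2075],"roll":-0.641,"claw":24},{"dp":[0.29,-0.47,-0.2075],"roll":-0.641,"claw":24},{"dp":[0.31,-0.5,-0.2075],"roll":-0.641,"claw":24},{"dp":[0.3195,-0.5158,-0.2075],"roll":-0.641,"claw":24},{"dp":[0.3195,-0.5158,-0.2075],"roll":-0.641,"claw":24},{"dp":[0.3195,-0.5158,-0.2075],"roll":-0.641,"claw":24}], grip_force=8)

```text
time: 27.7
position: [0.4871, 0.1828, 0.249]
eef_rot: [2.369, 2.064, -0.001]
contact_force: [0.5, 0.2, -0.3]
opening: 0.257
gripper_force: 0.0
```

```bash
python3 - <<'E'
from h import *
s=env.sense();print(s["position"],s["eef_rot"],s["time"])
a=env.get_image("scene");c=env.camera_params("wrist");im=env.get_image("wrist")
cv2.imwrite("pics/e.png",a[:,:,::-1]);cv2.imwrite("pics/ew.png",im[:,:,::-1])
print(proj("wrist",place([.6902,.1545,-.14],[(-210,-50,162),(-210,50,162),(-85,0,140),(0,0,122),(-80,94,125),(-80,-94,125)]),c).round())
g=cv2.cvtColor(im,cv2.COLOR_RGB2HSV)
for r in range(60,400,8): print(r,''.join('b' if g[r,q,1]>120 and 95<g[r,q,0]<130 else 'W' if g[r,q,2]>130 else 'k' if g[r,q,2]<55 else '.' for q in range(240,640,4)))
E
python3 asc.py side 325 410 195 250 1 3
```

```text
[0.4871 0.1828 0.249 ] [ 2.3685  2.0636 -0.0009] 27.7
[[319. 315.]
 [318. 165.]
 [500. 235.]
 [606. 228.]
 [516.  91.]
 [484. 344.]]
60 ........WWWWWWWWWWWWWW........W................WW...............................................WWWW
68 ...............WWWWWW.........W................WW.............................................Wbbbbb
76 ..............................W................W.......................bbbbbbbbbbbbbbbbbbbbbbbbbbbbb
84 WWWWWWWWW........WWW..........W................W.............bbbbbbbbbbbbbbbbbbbbbbbbbbbbbbbbbbbbbbb
92 WWWWWWWWWWW........................bbbbbbbbbbbbbbbbbbbbbbbbbbbbbbbbbbbbbbbbbbbbbbbbbbbbbbbbbbbbbbbbb
100 WWWWWWWWWWWWW...WWWW...........W...bbbbbbbbbbbbbbbbbbbbbbbbbbbbbbbbbbbbbbbbbbbbbbbbbbbbbbbbbbbbbbbbb
108 WWWWWWWWWWWWW...WWWW...........W...bbbbbbbbbbbbbbbbbbbbbbbbbbbbbbbbbbbbbbbbbbbbbbbbbbbbbbbbbbbbbbbbb
116 WWWWWWWWWWWWWW..W.WW..........WWWWWbbbbbbbbbbbbbbbbbbbbbbbbbbbbbbbbbbbbbbbbbbbbbbbbbbbbbbbbbbbbbbbbb
124 WWWWWWWWWWWWW...WWWWWW.............bbbbbbbbbbbbbbbbbbbbbbbbbbbbbbbbbbbbbbbbbbbbbbbbbbbbbbbbbbbbbbbbb
132 WWWWWWWWWWWWW...WW.W...
[... 4552 characters left out ...]
kkkk..WWWWWWWWWWWWWWWWWW.kkkk....WWWWWW.kkkkkkkkkkkkkkkkkkkk..........
231 WWWWWWWWWWWW..kkkkkkkkkkkkkkkkkkkkk...kkkkkkkkk......kkkkkkkkkkkkkkkkkkkkk...........
234 kkkkkkkkk.WWWWWWWWWWWWWWW...kkkkkkkkkkkkkkkkkkkkkkkkkkkkkkkkkkkkkkkkkkkkk............
237 kkk.W.k.WWW........WW.kk...WWWWWWWWWW.kkk.kkkkkkkkkkkkkkkkkkk.......kkkk.............
240 kk..................kkkkkkkkkkkkkkkkkkkk...........kkkkkkkkkkk........k.........WWWWW
243 kk.WWWW...........kkk...kkkkkkkkkkk.W..WW...........kkkkkkkkkkkk...kkk...............
246 kk.WWWWWW..........kkkkkkkkkkkkkkk.W......................WW..kkkkkkk................
249 WWWWWWW.kk.......W.kkkkkkkkkkkkkkkW......................WWWWWWWWWWW.................
```

Six nuts show in the bin in the wrist image, around columns 515–610 and rows 172–290. The bar is centred at column 316, so the tool is aligned. Grip the bar.

>>> drive_tool(rows=[{"dp":[0,0,0.05],"roll":0,"claw":24},{"dp":[0,0,0.1],"roll":0,"claw":24},{"dp":[0,0,0.124],"roll":0,"claw":24},{"dp":[0,0,0.124],"roll":0,"claw":24},{"dp":[0,0,0.124],"roll":0,"claw":5},{"dp":[0,0,0.124],"roll":0,"claw":5},{"dp":[0,0,0.124],"roll":0,"claw":5}], grip_force=12)

```text
time: 28.72
position: [0.486, 0.1839, 0.1509]
eef_rot: [-2.367, -2.064, 0.002]
contact_force: [-4.9, -0.4, 2.6]
opening: 0.127
gripper_force: 12.0
```

>>> drive_tool(rows=[{"dp":[0,0.006,-0.023],"roll":0,"claw":5},{"dp":[0,0.015,-0.045],"roll":0,"claw":5},{"dp":[0,0.027,-0.065],"roll":0,"claw":5},{"dp":[0,0.043,-0.084],"roll":0,"claw":5},{"dp":[0,0.06,-0.099],"roll":0,"claw":5},{"dp":[0,0.08,-0.112],"roll":0,"claw":5},{"dp":[0,0.102,-0.122],"roll":0,"claw":5},{"dp":[0,0.125,-0.129],"roll":0,"claw":5},{"dp":[0,0.149,-0.1315],"roll":0,"claw":5},{"dp":[0,0.172,-0.131],"roll":0,"claw":5},{"dp":[0,0.196,-0.127],"roll":0,"claw":5},{"dp":[0,0.218,-0.119],"roll":0,"claw":5},{"dp":[0,0.2395,-0.108],"roll":0,"claw":5},{"dp":[0,0.25,-0.101],"roll":0,"claw":5},{"dp":[0,0.259,-0.0945],"roll":0,"claw":5},{"dp":[0,0.259,-0.0945],"roll":0,"claw":5}])

```text
time: 30.72
position: [0.691, 0.1557, 0.2254]
eef_rot: [-2.366, -2.063, 0.004]
contact_force: [-4.2, -2.7, 3.6]
opening: 0.125
gripper_force: 12.0
```

>>> drive_tool(rows=[{"dp":[0,0.003,0.0025],"roll":0,"claw":5},{"dp":[0,0.006,0.005],"roll":0,"claw":5},{"dp":[0,0.008,0.005],"roll":0,"claw":5},{"dp":[0,0.008,0.005],"roll":0,"claw":5},{"dp":[0,0.008,0.005],"roll":0,"claw":5}])

```text
time: 31.35
position: [0.6917, 0.1565, 0.2231]
eef_rot: [-2.359, -2.061, 0.014]
contact_force: [-22.9, -1.0, 16.6]
opening: 0.131
gripper_force: 12.0
```

>>> drive_tool(rows=[{"dp":[0,-0.003,-0.004],"roll":0,"claw":20},{"dp":[0,-0.004,-0.005],"roll":0,"claw":40},{"dp":[0,-0.004,-0.005],"roll":0,"claw":40},{"dp":[0,-0.004,-0.005],"roll":0,"claw":40},{"dp":[0,-0.004,-0.005],"roll":0,"claw":40}])

```text
time: 31.98
position: [0.6957, 0.1551, 0.2252]
eef_rot: [-2.368, -2.064, 0.0]
contact_force: [-0.4, -0.2, 0.2]
opening: 0.432
gripper_force: 0.0
```

>>> drive_tool(rows=[{"dp":[0,0,-0.02],"roll":0,"claw":40},{"dp":[0,0,-0.06],"roll":0,"claw":40},{"dp":[0,0,-0.12],"roll":0,"claw":40},{"dp":[0,0,-0.12],"roll":0,"claw":40}])

```text
time: 32.48
position: [0.6974, 0.1554, 0.3284]
eef_rot: [2.363, 2.06, 0.014]
contact_force: [0.6, -0.3, 0.1]
opening: 0.431
gripper_force: 0.0
```

Run:
```python
from h import *
s=env.sense();print(s["position"],s["eef_rot"],s["contact_force"])
c=env.camera_params("wrist");im=env.get_image("wrist")
print(proj("wrist",place([.6902,.1545,-.14],[(-3.2,-50,237),(-3.2,50,237)]),c).round())
g=cv2.cvtColor(im,cv2.COLOR_RGB2HSV)
for r in range(100,360,10): print(r,''.join('b' if g[r,q,1]>120 and 95<g[r,q,0]<130 else 'W' if g[r,q,2]>130 else 'k' if g[r,q,2]<55 else '.' for q in range(220,480,3)))
# compare bystanders before/after
a=env.get_image("scene");b=env.get_image("side")
for n,i in(("scene",a),("side",b)):
    d=cv2.absdiff(cv2.imread(f"pics/{n}0.png")[:,:,::-1],i).max(2)
    m=cv2.morphologyEx((d>50).astype(np.uint8),cv2.MORPH_OPEN,np.ones((3,3)))
    k,l,st,_=cv2.connectedComponentsWithStats(m)
    print(n,[x.tolist() for x in st[1:] if x[4]>25])
# residual of nuts: scoop interior darkness
print("scoop dark px",(cv2.cvtColor(a,cv2.COLOR_RGB2GRAY)[335:362,203:242]<70).sum(), (cv2.imread("pics/scene0.png",0)[335:362,203:242]<70).sum(), s["time"])
```

```text
[0.6974 0.1554 0.3284] [2.3629 2.0602 0.0138] [ 0.55   -0.273   0.0687]
[[310. 315.]
 [308. 168.]]
100 bbbbbbbbbbbbbbbbbbbbbbbbbbbbbbbbbbbbbbbbbbbbbbbbbbbbbbbbbbbbbbbbbbbbbbbbbbbbbb.......WW
110 bbbbbbbbbbbbbbbbbbbbbbbbbbbbbbbbbbbbbbbbbbbbbbbbbbbbbbbbbbbbbbbbbbbbbbbbbbbbbWWWWWWWWWW
120 bbbbbbbbbbbbbbbbbbbbbbbbbbbbbbbbbbbbbbbbbbbbbbbbbbbbbbbbbbbbbbbbbbbbbbbbbbbbbWWWWWWWWWW
130 bbbbbbbbbbbbbbbbbbbbbbbbbbbbbbbbbbbbbbbbbbbbbbbbbbbbbbbbbbbbbbbbbbbbbbbbbbbbbWWWWWWWWWW
140 bbbbbbbbbbbbbbbbbbbbbbbbbbbbbbbbbbbbbbbbbbbbbbbbbbbbbbbbbbbbbbbbbbbbbbbbbbbbWWWWWWWWWWW
150 bbbbbbbbbbbbbbbbbbbbbbbbbbbbbWWWWWWbbbbbbbbbbbbbbbbbbbbbbbbbbbbbbbbbbbbbbbbbWWWWWWWWWWW
160 bbbbbbbbbbbbbbbbbbbbbbbbbbbbbWWWWWWbbbbbbbbbbbbbbbbbbbbbbbbbbbbbbbbbbbbbbbbbWWWWWWWWWWW
170 bbbbbbbbbbbbbbbbbbbbbbbb.bbbbWWWWWWbbbbbbbbbbbbbbbbbbbbbbbbbbbbbbbbbbbbbbbbbWWWWWWWWWWW
180 Wbbbbbbbbbbbbbbbbbbbbbb..bbbbWWWWWWbbbbbbbbbbbbbbbbbbbbbbbbbbbbbbbbbbbbbbbbWWWWWWWWWWWW
190 WbbbbbbbbbbbbbbbbbbbbbbbbbbbbWWWWWWbbbbbbbbbbbbbbbbbbbbbbbbbbbbbbbbbbbbbbbbWWWWWWWWWWWW
200 Wbbbbbbbbbbbbbbbbbbbbbb..bbbbWWWWWWbbbbbbbbbbbbbbbbbbbbbbbbbbbbbbbbbbbbbbbbWW
[... 2170 characters left out ...]
20, 0, 20, 39, 411], [419, 5, 27, 12, 183], [505, 26, 78, 225, 9240], [636, 42, 4, 18, 57], [291, 67, 157, 82, 4294], [200, 122, 38, 11, 221], [218, 125, 64, 99, 2196], [208, 139, 9, 3, 27], [164, 140, 54, 52, 1345], [313, 149, 28, 7, 120], [315, 150, 34, 32, 655], [277, 162, 35, 60, 922], [350, 177, 8, 4, 28], [361, 192, 9, 14, 80], [347, 197, 10, 20, 106], [211, 198, 14, 20, 162], [377, 219, 7, 8, 49], [358, 221, 9, 8, 56], [368, 220, 8, 8, 52], [194, 233, 65, 62, 959], [239, 306, 330, 174, 22032], [549, 352, 5, 8, 35], [571, 367, 33, 12, 187], [611, 371, 29, 109, 1980], [483, 442, 14, 9, 72], [511, 452, 16, 28, 323], [499, 459, 9, 10, 55], [502, 475, 8, 5, 31]]
scoop dark px 63 325 32.475
```

Run:
```python
from h import *
a=cv2.imread("pics/side0.png");b=env.get_image("side")[:,:,::-1].copy()
for im in(a,b):
    g=cv2.cvtColor(im,cv2.COLOR_BGR2HSV)
    m=((g[...,0]<20)&(g[...,1]>170)&(g[...,2]>80));m[:340]=0;m[:,:320]=0;m[:,390:]=0
    w=((g[...,1]<60)&(g[...,2]>165));t=w.copy();t[:400]=0;t[:,:190]=0;t[:,270:]=0;k=w.copy();k[:335]=0;k[365:]=0;k[:,:370]=0;k[:,440:]=0
    print([np.argwhere(q).mean(0).round(1).tolist()+[int(q.sum())] for q in(m,t,k)])
print(env.sense()["contact_force"]);print(env.sign_off())
```

```text
[[387.3, 353.5, 799], [438.4, 230.5, 1650], [350.8, 400.8, 133]]
[[387.3, 353.3, 812], [438.6, 230.3, 1640], [349.6, 400.6, 230]]
[ 0.0355 -0.7619 -0.8357]
the job is handed in; nothing more can be done
None
```

The job is handed in at about 32.5 s: the flap was pulled down to its stop, six nuts appeared in the top tier on the last look before closing, and the flap was pushed shut to its stop; the scoop is empty and upright on the mat, and I saw no sign the other gear had moved.

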